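# Line up the coffee canisters by height

## Robot

A 6-joint arm with a two-finger parallel gripper is mounted at the origin on the work surface. World frame = base frame: x ahead of the robot, y to its left, z up, the work surface at z = 0. Lengths are in mm, angles in rad, forces in N, time in s.
With the tool pointing down it reaches from about 375 to 900 mm from the base axis. Payload 3.1 kg.
Tool frame: the origin (TCP) lies on the centre line of the jaws, within the pads' length; the fingertips stand 19 mm ahead of it and the grasp point (between the pads) is the TCP; z points along the fingers, y is the line along which they close (so a half turn about z gives the same grasp; the last joint's range is limited). The gripper opens to 87 mm and grips with 3 to 60 N. Pads are 19 mm wide; open, the fingers measure 117 mm over their backs; the gripper's body (75 mm by 190 mm) begins 51 mm behind the grasp point.
Start: joints at [1.129, 0.527, 1.433, -0, 1.181, -0.178], TCP at [162.929, 603.366, 241.548] pointing down, gripper open.
Joint ranges: [-3.08, 3.08], [-0.75, 2.2], [0.22, 2.44], [-1.43, 4.57], [0, 2.65], [-2.85, 2.85]. Speed limits (rad/s): [2.79, 2.79, 3.14, 3.14, 3.14, 3.14].

## Interface

Orientations are given as a unit quaternion [x, y, z, w].
In Python, from plant import readout, camera, calibration, ticket gives the robot as it stands.
- The arm moves only by the tool jog_arm, never from a script. Its argument "deltas" is a list of rows, each a list of 7 numbers: the shift along the tool's x, y, z in mm, then the turn, a rotation vector about the tool's x, y, z in degrees, then the opening, from -1 (shut) to 1 (fully open). In form: [[dx, dy, dz, ax, ay, az, gripper], ...]. A call has 1 to 12 rows; each row is the pose to reach, as a shift and turn from the pose commanded when the call began, along the tool's axes at that moment; what a row does not reach only later rows make up. A row lasts 1/10 s, in which the tool goes at most 50 mm and 8.59 degrees, less where a joint would pass 70% of its speed; a pose out of reach is approached as far as the arm can. A call with a gripper value outside its range is refused whole. The fingers move at their own pace and stop on an object; "grip_force" is the grip in N (left out, the last holds). Time passes only in rows, so rows that repeat a pose let the fingers close. It gives the time, the measured TCP pose, the force, the opening and the grip force at its end, in the units of the state.
- readout.read_state(): the state, without advancing time (a new reading comes with each control period).
- camera(name): name is "side" or "top" or "wrist"; returns the picture (420x560x3 uint8, red, green, blue); there is no depth.
- calibration(name): a dict with "K" (3x3 intrinsics, pixels), "pose" (4x4, takes a point from camera to world coordinates). Camera axes: x right, y up, looking along -z (the intrinsics and any distortion apply to the point x, -y, -z); pixel columns grow to the right and rows downward; lengths in mm; the calibration is good to about 2 mm. A picture is of the moment at which its call begins: read the wrist's pose just before it. calibration takes no time and is no camera call; for the wrist camera it gives the pose at the moment of the call.
- ticket.job_done(): hands the job in; it is judged then, once.
The state is a dict: "time_s": time; "qpos": joint angles; "dq": joint speeds; "joint_efforts": joint torques, N m; "tool_pos": TCP position; "tcp_rot": TCP orientation; "force": force on the tool from outside, world axes, zero at the start; "wrist_torque": the same for the moment, N m; "grip_width": opening from 0.0 (shut) to 1.0 (fully open); "gripper_force": force on a finger pad.
Only numpy, scipy, OpenCV 4.12 (cv2) and the standard library are available. Lean on these libraries where they do the work, as an engineer would, in place of code of your own. Each camera call takes 0.05 s, during which the arm holds its last target. There are 200 camera calls.

## Task

Line up the four aluminium canisters by height on the wooden board, one standing upright in the middle of each coaster: the tallest on the coaster nearest the jebena, then each next shorter one, so that the shortest is farthest from it. Do not tip any canister over, and leave the jebena standing where it is.

Things in the scene. Friction and masses are not known exactly. Their poses are not given: they have to be found in the camera images.
- can_red: Tallest canister, loose: a 56 mm wide upright aluminium cylinder 135 mm tall including its flush, 12 mm high, 56 mm wide red screw lid; a black knob 16 mm wide stands 10 mm above that. Smooth straight side, 182 to 364 g. Origin: centre of its underside; z up along its axis.
- can_yellow: Second tallest canister, loose: a 56 mm wide upright aluminium cylinder 110 mm tall including its flush, 12 mm high, 56 mm wide yellow screw lid; a black knob 16 mm wide stands 10 mm above that. Smooth straight side, 154 to 308 g. Origin: centre of its underside; z up along its axis.
- can_green: Second shortest canister, loose: a 56 mm wide upright aluminium cylinder 85 mm tall including its flush, 12 mm high, 56 mm wide green screw lid; a black knob 16 mm wide stands 10 mm above that. Smooth straight side, 126 to 252 g. Origin: centre of its underside; z up along its axis.
- can_blue: Shortest canister, loose: a 56 mm wide upright aluminium cylinder 60 mm tall including its flush, 12 mm high, 56 mm wide blue screw lid; a black knob 16 mm wide stands 10 mm above that. Smooth straight side, 98 to 196 g. Origin: centre of its underside; z up along its axis.
- coaster_cork: Tan cork coaster, a fixed disc 70 mm wide and 3 mm thick lying on the board in any of its four places. Its colour has no meaning. Origin: centre of its underside, 12 mm above the worktop, so a canister stands on it 15 mm above the worktop (3 mm above this origin).
- coaster_white: White ceramic coaster, a fixed disc 70 mm wide and 3 mm thick lying on the board in any of its four places. Its colour has no meaning. Origin: centre of its underside, 12 mm above the worktop, so a canister stands on it 15 mm above the worktop (3 mm above this origin).
- coaster_grey: Grey plastic coaster, a fixed disc 70 mm wide and 3 mm thick lying on the board in any of its four places. Its colour has no meaning. Origin: centre of its underside, 12 mm above the worktop, so a canister stands on it 15 mm above the worktop (3 mm above this origin).
- coaster_orange: Orange plastic coaster, a fixed disc 70 mm wide and 3 mm thick lying on the board in any of its four places. Its colour has no meaning. Origin: centre of its underside, 12 mm above the worktop, so a canister stands on it 15 mm above the worktop (3 mm above this origin).
- board: Fixed low dark wooden board, 370 mm long (its y axis), 100 mm wide (its x axis, pointing roughly away from the robot), 12 mm thick. The four coasters lie in one row along its y axis, 90 mm apart centre to centre. Origin: centre of its underside, on the worktop.
- jebena: Terracotta-brown clay coffee pot (jebena), loose, 195 mm tall, round belly 112 mm wide, thin neck, spout reaching 81 mm to its +x, handle reaching 72 mm to its -x. Stands just beyond one or the other end of the board, 150 mm from the centre of the nearest coaster (a black grinder stands beyond the other end). Origin: centre of its underside.

How it is judged (in metres and radians):
At the end, for the whole second after the job is handed in: Each canister stands upright (within 0.08 rad) and at rest on its own coaster, centred within 12 mm, in order of height along the board, the tallest (red lid) on the coaster nearest the jebena, then yellow, green and blue; all released; the jebena upright and within 20 mm of where it started (((y of jebena in the frame of board above 0 m and y of can_red in the frame of board between 0.115 and 0.155 m and y of can_yellow in the frame of board between 0.025 and 0.065 m and y of can_green in the frame of board between -0.065 and -0.025 m and y of can_blue in the frame of board between -0.155 and -0.115 m) or (y of jebena in the frame of board below 0 m and y of can_red in the frame of board between -0.155 and -0.115 m and y of can_yellow in the frame of board between -0.065 and -0.025 m and y of can_green in the frame of board between 0.025 and 0.065 m and y of can_blue in the frame of board between 0.115 and 0.155 m)) and (horizontal distance between can_red and coaster_cork below 0.012 m or horizontal distance between can_red and coaster_white below 0.012 m or horizontal distance between can_red and coaster_grey below 0.012 m or horizontal distance between can_red and coaster_orange below 0.012 m) and z of can_red in the frame of board between 0.011 and 0.019 m and angle between each of can_red, can_yellow, can_green, can_blue's own z axis and vertical below 0.08 rad and linear speed of each of can_red, can_yellow, can_green, can_blue below 0.02 m/s and angular speed of each of can_red, can_yellow, can_green, can_blue below 0.2 rad/s and contact force between the fingers and can_red below 0.1 N and (horizontal distance between can_yellow and coaster_cork below 0.012 m or horizontal distance between can_yellow and coaster_white below 0.012 m or horizontal distance between can_yellow and coaster_grey below 0.012 m or horizontal distance between can_yellow and coaster_orange below 0.012 m) and z of can_yellow in the frame of board between 0.011 and 0.019 m and contact force between the fingers and can_yellow below 0.1 N and (horizontal distance between can_green and coaster_cork below 0.012 m or horizontal distance between can_green and coaster_white below 0.012 m or horizontal distance between can_green and coaster_grey below 0.012 m or horizontal distance between can_green and coaster_orange below 0.012 m) and z of can_green in the frame of board between 0.011 and 0.019 m and contact force between the fingers and can_green below 0.1 N and (horizontal distance between can_blue and coaster_cork below 0.012 m or horizontal distance between can_blue and coaster_white below 0.012 m or horizontal distance between can_blue and coaster_grey below 0.012 m or horizontal distance between can_blue and coaster_orange below 0.012 m) and z of can_blue in the frame of board between 0.011 and 0.019 m and contact force between the fingers and can_blue below 0.1 N and distance of jebena from where it was at the start of the episode below 0.02 m and angle between jebena's own z axis and vertical below 0.1 rad); the robot touches nothing.
It fails at once if a canister is tipped over (angle between any of can_red, can_yellow, can_green, can_blue's own z axis and vertical above 0.8 rad).
It fails at once if the jebena is pushed away or tipped (distance of jebena from where it was at the start of the episode above 0.03 m or angle between jebena's own z axis and vertical above 0.4 rad).
It also fails if it takes over 96 s, if anything falls off the work surface, if the arm or the gripper's body presses on something with over 40 N, if the wrist force passes 120 N, or if a joint passes its speed limit or range.

## Working session

There is one attempt and no reset: what is moved stays moved. The work goes in short steps, Python scripts to look and compute and a tool call to move; the robot and the scene stay as the last step left them, time stands still between calls to the robot, and variables do not carry over. Pictures are saved under pics/ and viewed, at most 14 in all, crops included, and the job is handed in when it is done.

Besides the shell and the picture viewer there is one more tool, called in YAML: its name, and indented under it one key for each argument. jog_arm: Moves the arm, as the interface text tells. Its arguments: {"type":"object","properties":{"deltas":{"type":"array","items":{"type":"array","items":{"type":"number"}}},"grip_force":{"type":"number"}},"required":["deltas"]}

```bash
mkdir -p pics; ls
python3 - <<'E'
from plant import readout, camera, calibration
import cv2,numpy as np
np.set_printoptions(precision=3,suppress=True)
for n in("top","side"):
    im=camera(n);cv2.imwrite(f"pics/{n}0.png",im[:,:,::-1]);c=calibration(n);print(n,c)
s=readout.read_state();print(s)
E
```

```text
pics
top {'K': array([[460.3  ,   0.   , 279.604],
       [  0.   , 460.3  , 212.829],
       [  0.   ,   0.   ,   1.   ]]), 'pose': array([[  -0.005,    0.997,   -0.082,  436.687],
       [  -1.   ,   -0.004,    0.006,    3.98 ],
       [   0.006,    0.082,    0.997, 1191.073],
       [   0.   ,    0.   ,    0.   ,    1.   ]])}
side {'K': array([[532.557,   0.   , 279.271],
       [  0.   , 532.557, 207.52 ],
       [  0.   ,   0.   ,   1.   ]]), 'pose': array([[   0.89 ,    0.329,   -0.315,  112.888],
       [  -0.455,    0.663,   -0.594, -811.19 ],
       [   0.013,    0.673,    0.74 , 1055.41 ],
       [   0.   ,    0.   ,    0.   ,    1.   ]])}
{'time_s': 0.1, 'qpos': array([ 1.128,  0.528,  1.434, -0.   ,  1.181, -0.179]), 'dq': array([-0.002, -0.001, -0.004, -0.   ,  0.   ,  0.002]), 'joint_efforts': array([  0.   , -44.099, -17.715,   0.063,   0.053,  -0.   ]), 'tool_pos': array([162.699, 602.818, 240.694]), 'tcp_rot': array([ 0.132,  0.991, -0.001, -0.   ]), 'force': array([0.033, 0.711, 0.409]), 'wrist_torque': array([-0.013, -0.003,  0.043]), 'gripper_force': 0.0, 'grip_width': 1.0008010214239569}
```

View pics/top0.png

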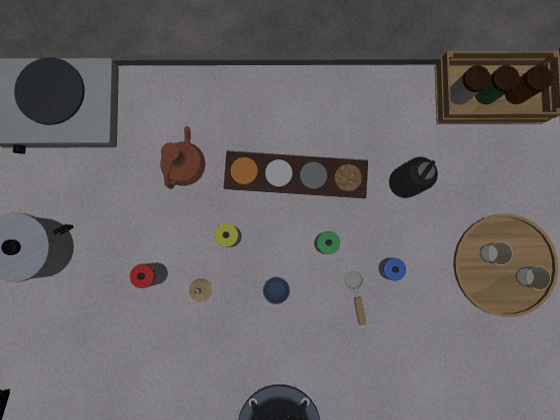

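View pics/side0.png

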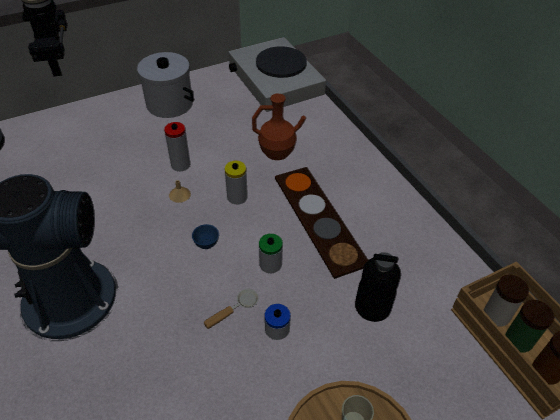

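Top view: the jebena (183,160) is next to the orange coaster (244,170). The row continues white (279,173), grey (314,175), cork (348,178), with the grinder at (413,177). The cans are red (142,276), yellow (227,235), green (328,243) and blue (395,269). The side view shows all of them standing clear. A whisk or strainer, a bowl and a funnel lie among them.

```bash
cat > h.py <<'E'
import cv2,numpy as np
from plant import readout,camera,calibration
np.set_printoptions(precision=1,suppress=True)
HUE={'red':(174,6),'yellow':(24,34),'green':(50,75),'blue':(108,125)}
def ray(c,uv):
    d=np.linalg.inv(c['K'])@[uv[0],uv[1],1]; d=c['pose'][:3,:3]@[d[0],-d[1],-d[2]]
    return c['pose'][:3,3],d/np.linalg.norm(d)
def onz(c,uv,z):
    o,d=ray(c,uv); return o+d*(z-o[2])/d[2]
def tri(rs):
    A=sum(np.eye(3)-np.outer(d,d) for o,d in rs); b=sum((np.eye(3)-np.outer(d,d))@o for o,d in rs)
    p=np.linalg.solve(A,b); return p,max(np.linalg.norm(np.cross(d,p-o)) for o,d in rs)
def blob(m,near=None,hull=True):
    m=cv2.morphologyEx(m.astype(np.uint8),cv2.MORPH_OPEN,np.ones((2,2)))
    cs,_=cv2.findContours(m,cv2.RETR_EXTERNAL,cv2.CHAIN_APPROX_NONE)
    k=max(cs,key=cv2.contourArea); k=cv2.convexHull(k); M=cv2.moments(k)
    return np.array([M['m10']/M['m00'],M['m01']/M['m00']]),M['m00']
def lid(im,n,roi=None):
    h=cv2.cvtColor(im,cv2.COLOR_RGB2HSV); a,b=HUE[n]; H=h[:,:,0]
    m=((H>=a)&(H<=b) if a<b else (H>=a)|(H<=b))&(h[:,:,1]>170)&(h[:,:,2]>60)
    if n=='blue': m=m&(h[:,:,2]>100)
    return blob(m)
E
python3 - <<'E'
from h import *
I={n:cv2.imread(f"pics/{n}0.png")[:,:,::-1].copy() for n in("top","side")}
C={n:calibration(n) for n in I}
for n in HUE:
    r=[];
    for v in I:
        uv,a=lid(I[v],n);r.append(ray(C[v],uv));print(n,v,uv,a)
    p,e=tri(r);print('  lid mid',p,'res',e)
# coaster seeds -> flood fill
seeds={'top':[(244,170),(279,173),(314,175),(348,178)],'side':[(298,182),(312,204),(327,228),(343,254)]}
R=[]
for k in range(4):
    r=[]
    for v in I:
        x,y=seeds[v][k]; g=cv2.GaussianBlur(I[v],(3,3),0).astype(int)
        s=np.median(g[y-3:y+4,x-3:x+4].reshape(-1,3),0)
        bd=np.array([38,22,18]); m=np.linalg.norm(g-s,axis=2)<np.minimum(np.linalg.norm(g-bd,axis=2),90)
        roi=np.zeros(m.shape,bool);w=19;roi[y-w:y+w,x-w:x+w]=1
        uv,a=blob(m&roi);r.append(ray(C[v],uv)); print(k,v,uv,a,s,onz(C[v],uv,15))
    p,e=tri(r);print('  ',p,e)
print(I['top'][187,262],I['side'][225,305])
# jebena, grinder bases
E
```

```text
red top [142.7 276.8] 407.0
red side [175.3 129.2] 183.5
  lid mid [381.9 308.3 134.1] res 3.0543195901399587Traceback (most recent call last):
  File "<stdin>", line 7, in <module>
  File "h.py", line 22, in lid
    return blob(m)
  File "h.py", line 16, in blob
    k=max(cs,key=cv2.contourArea); k=cv2.convexHull(k); M=cv2.moments(k)
ValueError: max() iterable argument is empty
```

Run:
```python
from h import *
for v,P in {'top':[(135,276),(227,226),(320,243),(387,270)],'side':[(169,128),(229,170),(264,245),(270,320)]}.items():
    im=cv2.imread(f"pics/{v}0.png");h=cv2.cvtColor(im,cv2.COLOR_BGR2HSV)
    for x,y in P: print(v,h[y-2:y+5:2,x].tolist())
    print(h[187,262] if v=='top' else h[225,305])
```

```text
top [[0, 184, 130], [0, 186, 129], [2, 180, 130], [1, 183, 128]]
top [[30, 154, 131], [31, 144, 135], [30, 143, 134], [31, 148, 136]]
top [[67, 126, 115], [67, 117, 118], [68, 132, 116], [68, 127, 114]]
top [[110, 155, 138], [110, 160, 137], [109, 159, 138], [109, 158, 137]]
[ 5 68 49]
side [[1, 255, 105], [0, 245, 106], [0, 243, 109], [1, 245, 107]]
side [[29, 244, 117], [29, 253, 117], [30, 244, 116], [27, 246, 84]]
side [[67, 217, 74], [69, 244, 68], [67, 205, 76], [68, 203, 73]]
side [[110, 255, 107], [111, 230, 111], [112, 220, 116], [112, 232, 66]]
[  8 165  34]
```

```bash
python3 - <<'E'
s=open('h.py').read()
i=s.index('def lid')
s=s[:i]+'''SMIN={'red':140,'yellow':90,'green':80,'blue':100}
def lid(im,n,c=None,w=22):
    h=cv2.cvtColor(im,cv2.COLOR_RGB2HSV); a,b=HUE[n]; H=h[:,:,0]
    m=((H>=a)&(H<=b) if a<b else (H>=a)|(H<=b))&(h[:,:,1]>SMIN[n])&(h[:,:,2]>40)
    if c is not None:
        r=np.zeros(m.shape,bool); r[max(c[1]-w,0):c[1]+w,max(c[0]-w,0):c[0]+w]=1; m&=r
    return blob(m)
def coaster(im,x,y,w=19):
    g=cv2.GaussianBlur(im,(3,3),0).astype(int); s=np.median(g[y-3:y+4,x-3:x+4].reshape(-1,3),0)
    bd=np.array([45,32,28]); m=np.linalg.norm(g-s,axis=2)<np.linalg.norm(g-bd,axis=2)
    roi=np.zeros(m.shape,bool);roi[y-w:y+w,x-w:x+w]=1
    return blob(m&roi)
'''
s=s.replace("(50,75)","(55,80)").replace("(108,125)","(104,125)").replace("(24,34)","(22,36)")
open('h.py','w').write(s)
E
cat > m.py <<'E'
from h import *
I={n:cv2.imread(f"pics/{n}0.png")[:,:,::-1].copy() for n in("top","side")}
C={n:calibration(n) for n in I}
L={'red':((142,276),(175,129)),'yellow':((227,235),(236,169)),'green':((328,243),(270,243)),'blue':((395,269),(278,316))}
for n in HUE:
    q=[lid(I[v],n,L[n][j]) for j,v in enumerate(I)]
    p,e=tri([ray(C[v],a[0]) for v,a in zip(I,q)])
    print(n,[(*a[0].round(1),a[1]) for a in q],p,e)
S={'top':[(244,170),(279,173),(314,175),(348,178)],'side':[(298,182),(312,204),(327,228),(343,254)]}
for k in range(4):
    q=[coaster(I[v],*S[v][k],w=(17 if v=='top' else 15)) for v in I]
    p,e=tri([ray(C[v],a[0]) for v,a in zip(I,q)])
    print(k,[(*a[0].round(1),a[1]) for a in q],p,e,*[onz(C[v],a[0],15) for v,a in zip(I,q)])
E
python3 m.py
```

```text
red [(np.float64(142.6), np.float64(276.7), 433.5), (np.float64(175.1), np.float64(130.2), 229.5)] [381.6 310.  129.5] 2.6861943951188616
yellow [(np.float64(227.0), np.float64(235.8), 406.5), (np.float64(235.9), np.float64(169.8), 287.0)] [475.1 120.6 104.4] 2.9256734261953943
green [(np.float64(328.9), np.float64(243.4), 381.5), (np.float64(271.1), np.float64(243.5), 320.0)] [ 456.  -121.8   83.8] 2.430188484051374
blue [(np.float64(395.1), np.float64(269.9), 385.5), (np.float64(278.0), np.float64(316.7), 480.0)] [ 390.6 -286.7   55.3] 2.2023917224328233
0 [(np.float64(244.5), np.float64(171.1), 555.0), (np.float64(298.9), np.float64(182.6), 320.5)] [645.   85.8  13.2] 2.843024159033958 [642.1  86.8  15. ] [646.9  83.4  15. ]
1 [(np.float64(279.2), np.float64(173.5), 549.0), (np.float64(312.7), np.float64(204.9), 360.5)] [638.4  -3.7  12.7] 2.708337572622874 [635.5  -2.6  15. ] [639.9  -6.2  15. ]
2 [(np.float64(314.1), np.float64(175.9), 550.0), (np.float64(327.7), np.float64(228.6), 387.0)] [631.5 -93.8  14.4] 2.6384900804820366 [628.9 -92.7  15. ] [633.8 -95.   15. ]
3 [(np.float64(348.8), np.float64(178.1), 546.0), (np.float64(343.9), np.float64(254.6), 440.0)] [ 624.9 -183.4   14.5] 2.247174235652535 [ 622.8 -182.3   15. ] [ 626.9 -184.3   15. ]
```

jog_arm:
  deltas:
    - [0,0,-50,0,0,0,1]
    - [0,0,-100,0,0,0,1]
    - [-40,-35,-140,0,0,8,1]
    - [-75,-70,-140,0,0,16,1]
    - [-110,-100,-140,0,0,24,1]
    - [-145,-130,-140,0,0,32,1]
    - [-180,-160,-140,0,0,40,1]
    - [-215,-190,-140,0,0,48,1]
    - [-250,-220,-140,0,0,56,1]
    - [-285,-250,-140,0,0,64,1]
    - [-320,-280,-140,0,0,72,1]
    - [-355,-310,-140,0,0,74.8,1]
  grip_force: 20

```text
time_s: 1.3
tool_pos: [425.2, 209.8, 381.3]
tcp_rot: [0.708, 0.706, -0.0, -0.0]
force: [1.0, 0.5, -0.6]
grip_width: 0.994
gripper_force: 0.0
```

```bash
cat > st.py <<'E'
from h import *
from scipy.spatial.transform import Rotation as Rn
s=readout.read_state();R=Rn.from_quat(s['tcp_rot']).as_matrix()
print('t',s['time_s'],'tcp',s['tool_pos'],'w',s['grip_width'],'F',s['force'],'gf',s['gripper_force']);print(R.round(3).tolist())
E
python3 st.py
```

```text
t 1.3 tcp [425.2 209.8 381.3] w 0.9940907333933524 F [ 1.   0.5 -0.6] gf 0.0
[[0.002, 1.0, -0.0], [1.0, -0.002, 0.0], [0.0, -0.0, -1.0]]
```

Now tool x = world y, tool y = world x and tool z is down. I'll look with the wrist camera from two places near the board.

jog_arm:
  deltas:
    - [-45,20,-10,0,0,0,1]
    - [-90,40,-20,0,0,0,1]
    - [-130,55,-20,0,0,0,1]
    - [-150,60,-20,0,0,0,1]
    - [-150,60,-20,0,0,0,1]
    - [-150,60,-20,0,0,0,1]

```text
time_s: 1.9
tool_pos: [484.6, 61.7, 401.1]
tcp_rot: [0.707, 0.707, -0.0, -0.001]
force: [-1.0, 1.3, -0.4]
grip_width: 0.999
gripper_force: 0.0
```

```bash
cat > w.py <<'E'
import sys,pickle
from h import *
n=sys.argv[1];c=calibration('wrist');im=camera('wrist')
cv2.imwrite(f'pics/{n}.png',im[:,:,::-1]);pickle.dump(c,open(f'pics/{n}.pkl','wb'))
print(readout.read_state()['tool_pos'],c['pose'],c['K'][0,0])
E
python3 w.py w1
```

```text
[484.4  62.3 401.2] [[  1.   -0.    0.  484. ]
 [  0.    1.    0.3 132.3]
 [ -0.   -0.3   1.  545.2]
 [  0.    0.    0.    1. ]] 297.33144362894785
```

View pics/w1.png

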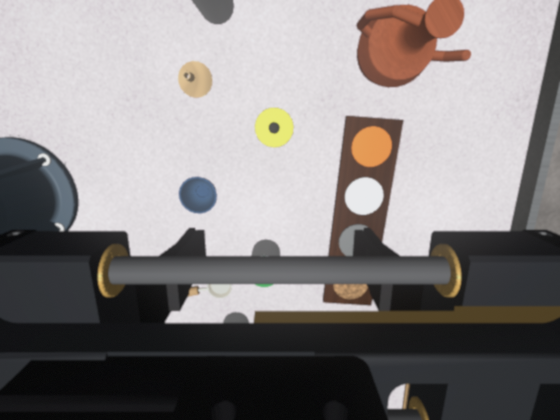

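Wrist view: yellow lid at (274,128), orange coaster (371,146), white coaster (364,196). The gripper hides the part of the view at smaller y. I'll take a second wrist view shifted in y and x, and triangulate.

jog_arm:
  deltas:
    - [-40,20,0,0,0,0,1]
    - [-80,40,0,0,0,0,1]
    - [-110,50,0,0,0,0,1]
    - [-120,50,0,0,0,0,1]
    - [-120,50,0,0,0,0,1]

```text
time_s: 2.45
tool_pos: [534.9, -57.9, 401.1]
tcp_rot: [0.707, 0.708, -0.0, -0.001]
force: [-0.4, 0.0, -0.2]
grip_width: 0.999
gripper_force: 0.0
```

```bash
python3 w.py w2
```

```text
[534.6 -56.9 401.3] [[  1.   -0.    0.  534.2]
 [  0.    1.    0.3  12.8]
 [ -0.   -0.3   1.  545.3]
 [  0.    0.    0.    1. ]] 297.33144362894785
```

jog_arm:
  deltas:
    - [-40,-20,0,0,0,0,1]
    - [-80,-40,0,0,0,0,1]
    - [-120,-50,0,0,0,0,1]
    - [-160,-50,0,0,0,0,1]
    - [-190,-50,0,0,0,0,1]
    - [-200,-50,0,0,0,0,1]
    - [-200,-50,0,0,0,0,1]

```text
time_s: 3.2
tool_pos: [485.6, -257.5, 401.4]
tcp_rot: [0.707, 0.708, 0.0, -0.0]
force: [-1.1, -0.3, -0.4]
grip_width: 0.995
gripper_force: 0.0
```

```bash
python3 w.py w3; python3 -c "
import cv2,numpy as np
cv2.imwrite('pics/w23.png',np.hstack([cv2.imread(f'pics/w{i}.png')[:300] for i in (2,3)])[:,::1][:, :]) 
a=np.hstack([cv2.imread(f'pics/w{i}.png')[:300,160:560] for i in (2,3)]);cv2.imwrite('pics/w23.png',a)"
```

```text
[ 485.6 -256.5  401.5] [[   1.    -0.    -0.   484.7]
 [   0.     1.     0.3 -186.9]
 [  -0.    -0.3    1.   545.6]
 [   0.     0.     0.     1. ]] 297.33144362894785
```

View pics/w23.png

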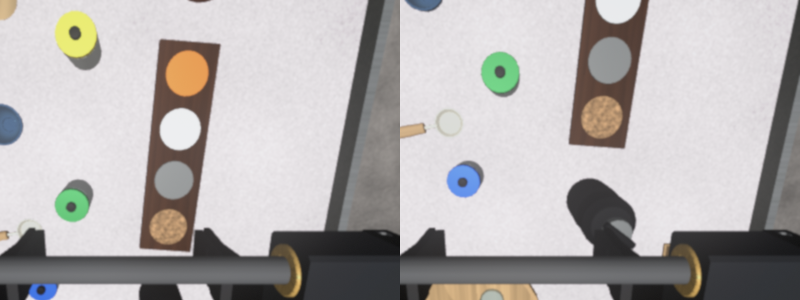

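Composite of w2 and w3, in full-image pixels:
- **w2:** yellow (236,34), green (231,205), coasters (347,73), (340,129), (333,180), (328,226).
- **w3:** green (260,72), blue (223,181), grey (370,60), cork (362,117).

```bash
cat > mw.py <<'E'
from h import *
import pickle
import h
I={};C={}
for i in (1,2,3):
    I[i]=cv2.imread(f'pics/w{i}.png')[:,:,::-1].copy();C[i]=pickle.load(open(f'pics/w{i}.pkl','rb'))
L={'yellow':{1:(274,128),2:(236,34)},'green':{2:(231,205),3:(260,72)},'blue':{3:(223,181)}}
Z={'yellow':104,'green':79,'blue':54}
for n,d in L.items():
    r=[]
    for i,c in d.items():
        uv,a=lid(I[i],n,c,30);r.append(ray(C[i],uv));print(n,i,uv,a,onz(C[i],uv,Z[n]))
    if len(r)>1:print('   tri',*tri(r))
S={'orange':{1:(371,146),2:(347,73)},'white':{1:(364,196),2:(340,129)},'grey':{2:(333,180),3:(370,60)},'cork':{2:(328,226),3:(362,117)}}
for n,d in S.items():
    r=[]
    for i,(x,y) in d.items():
        uv,a=coaster(I[i],x,y,25);r.append(ray(C[i],uv));print(n,i,uv,a,onz(C[i],uv,15))
    print('   tri',*tri(r))
E
python3 mw.py
```

```text
yellow 1 [274.7 128. ] 1119.0 [477.  121.2 104. ]
yellow 2 [236.7  35.2] 1480.0 [476.6 122.2 104. ]
   tri [477.  121.3 107.4] 0.01326420264564126
green 2 [232.6 205.6] 813.5 [ 458.  -122.4   79. ]
green 3 [261.   73.3] 1148.5 [ 458.1 -121.    79. ]
   tri [ 458.4 -121.5   81.9] 0.12256474922224576
blue 3 [224.2 181.4] 791.0 [ 392.5 -286.9   54. ]
orange 1 [372.1 147.2] 1322.5 [647.1  86.5  15. ]
orange 2 [347.5  74. ] 1587.0 [646.7  86.8  15. ]
   tri [646.5  86.6  16.6] 0.09937894847704741
white 1 [364.6 196.6] 1148.5 [640.8  -3.4  15. ]
white 2 [340.7 129.8] 1370.0 [640.5  -3.4  15. ]
   tri [640.5  -3.3  15.5] 0.1127490856044937
grey 2 [334.4 180.6] 1222.5 [634.2 -93.2  15. ]
grey 3 [370.2  60.9] 1632.5 [633.8 -92.7  15. ]
   tri [633.8 -92.9  16.1] 0.24724106089942985
cork 2 [328.7 227.2] 1087.0 [ 627.9 -182.9   15. ]
cork 3 [362.2 117.8] 1449.5 [ 627.5 -182.7   15. ]
   tri [ 627.6 -182.7   15.4] 0.2461090953115184
```

jog_arm:
  deltas:
    - [-10,-30,20,0,0,0,1]
    - [-25,-70,50,0,0,0,1]
    - [-30,-93,90,0,0,0,1]
    - [-30,-93,135,0,0,0,1]
    - [-30,-93,180,0,0,0,1]
    - [-30,-93,225,0,0,0,1]
    - [-30,-93,265,0,0,0,1]
    - [-30,-93,290,0,0,0,1]
    - [-30,-93,290,0,0,0,1]

```text
time_s: 4.15
tool_pos: [391.5, -284.6, 109.2]
tcp_rot: [0.706, 0.708, 0.001, -0.004]
force: [0.0, -0.1, 0.0]
grip_width: 1.001
gripper_force: 0.0
```

```bash
python3 st.py
```

```text
t 4.15 tcp [ 391.5 -284.6  109.2] w 1.0006604127659304 F [ 0.  -0.1  0. ] gf 0.0
[[-0.004, 1.0, -0.005], [1.0, 0.004, 0.007], [0.007, -0.005, -1.0]]
```

jog_arm:
  deltas:
    - [-2,1,25,0,0,0,1]
    - [-2,1,50,0,0,0,1]
    - [-2,1,66,0,0,0,1]
    - [-2,1,74,0,0,0,1]
    - [-2,1,74,0,0,0,1]
    - [-2,1,74,0,0,0,0.2]
    - [-2,1,74,0,0,0,-0.2]
    - [-2,1,74,0,0,0,-0.5]
    - [-2,1,74,0,0,0,-0.5]
    - [-2,1,74,0,0,0,-0.5]
    - [-2,1,74,0,0,0,-0.5]
    - [-2,1,74,0,0,0,-0.5]
  grip_force: 20

```text
time_s: 5.35
tool_pos: [393.5, -290.6, 37.9]
tcp_rot: [0.707, 0.708, -0.0, 0.0]
force: [-1.1, 0.0, 4.6]
grip_width: 0.642
gripper_force: 20.0
```

```bash
python3 st.py; python3 st.py
```

```text
t 5.35 tcp [ 393.5 -290.6   37.9] w 0.6417741291327824 F [-1.1  0.   4.6] gf 20.0000368966721
[[-0.002, 1.0, -0.0], [1.0, 0.002, -0.0], [-0.0, -0.0, -1.0]]
t 5.35 tcp [ 393.5 -290.6   37.9] w 0.6417741291327824 F [-1.1  0.   4.6] gf 20.0000368966721
[[-0.002, 1.0, -0.0], [1.0, 0.002, -0.0], [-0.0, -0.0, -1.0]]
```

jog_arm:
  deltas:
    - [0,0,-15,0,0,0,-0.5]
    - [0,0,-40,0,0,0,-0.5]
    - [0,0,-60,0,0,0,-0.5]
    - [0,0,-60,0,0,0,-0.5]
    - [0,0,-60,0,0,0,-0.5]

```text
time_s: 5.85
tool_pos: [393.5, -290.4, 97.2]
tcp_rot: [0.707, 0.708, 0.0, 0.0]
force: [-1.9, -1.1, -1.6]
grip_width: 0.638
gripper_force: 20.0
```

```bash
python3 st.py; python3 w.py w4; python3 -c "
import cv2
cv2.imwrite('pics/w4c.png',cv2.imread('pics/w4.png'))"
```

```text
t 5.85 tcp [ 393.5 -290.4   97.2] w 0.6376867475582115 F [-1.9 -1.1 -1.6] gf 19.999787562992424
[[-0.001, 1.0, 0.0], [1.0, 0.001, -0.0], [-0.0, 0.0, -1.0]]
[ 393.1 -290.1   96.7] [[   1.    -0.    -0.   392.6]
 [   0.     1.     0.3 -219.7]
 [  -0.    -0.3    1.   241.3]
 [   0.     0.     0.     1. ]] 297.33144362894785
```

View pics/w4c.png

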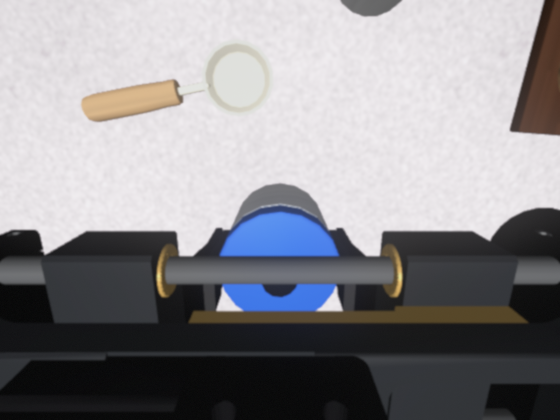

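Blue is held, with its lid top visible around (280,262). I'll work out its offset in the gripper.

Run:
```python
from h import *
import pickle
c=pickle.load(open('pics/w4.pkl','rb'));im=cv2.imread('pics/w4.png')[:,:,::-1].copy()
h=cv2.cvtColor(im,cv2.COLOR_RGB2HSV);m=(h[:,:,0]>100)&(h[:,:,0]<125)&(h[:,:,1]>150)&(h[:,:,2]>120)
m=m.astype(np.uint8); ys,xs=np.nonzero(m)
# project bright-lid contour pts to the lid-top plane, fit circle
cs,_=cv2.findContours(m,0,1);P=np.vstack([k[:,0] for k in cs if cv2.contourArea(k)>300])
H=cv2.convexHull(P)[:,0]
W=np.array([onz(c,p,59.3+60)[:2] for p in H if p[1]<255 or p[1]>285 and p[1]<308])
A=np.c_[2*W,np.ones(len(W))];s=np.linalg.lstsq(A,(W**2).sum(1),rcond=None)[0]
print(s[:2],np.sqrt(s[2]+s[:2]@s[:2]),readout.read_state()['tool_pos'])
```

```text
[ 392.6 -284.6] 27.24626010770551 [ 393.1 -290.1   96.7]
```

jog_arm:
  deltas:
    - [10,25,-5,0,0,0,-0.5]
    - [25,60,-10,0,0,0,-0.5]
    - [42,95,-10,0,0,0,-0.5]
    - [59,135,-10,0,0,0,-0.5]
    - [76,170,-10,0,0,0,-0.5]
    - [90,205,-10,0,0,0,-0.5]
    - [100,225,-5,0,0,0,-0.5]
    - [103.5,234,0,0,0,0,-0.5]
    - [103.5,234,0,0,0,0,-0.5]
    - [103.5,234,0,0,0,0,-0.5]

```text
time_s: 6.9
tool_pos: [625.5, -186.6, 96.0]
tcp_rot: [0.707, 0.708, -0.001, -0.002]
force: [-0.2, 0.0, -2.1]
grip_width: 0.639
gripper_force: 20.0
```

jog_arm:
  deltas:
    - [0,0.5,15,0,0,0,-0.5]
    - [0,0.5,28,0,0,0,-0.5]
    - [0,0.5,36,0,0,0,-0.5]
    - [0,0.5,40,0,0,0,-0.5]
    - [0,0.5,42,0,0,0,-0.5]
    - [0,0.5,42,0,0,0,-0.5]
    - [0,0.5,42,0,0,0,-0.5]

```text
time_s: 7.6
tool_pos: [628.3, -186.8, 55.9]
tcp_rot: [0.707, 0.708, 0.0, 0.0]
force: [1.3, 0.2, -2.6]
grip_width: 0.638
gripper_force: 20.0
```

jog_arm:
  deltas:
    - [0,-0.5,1,0,0,0,-0.5]
    - [0,-0.5,2,0,0,0,-0.5]
    - [0,-0.5,3,0,0,0,-0.5]
    - [0,-0.5,3,0,0,0,-0.5]
    - [0,-0.5,3,0,0,0,-0.5]

```text
time_s: 8.1
tool_pos: [627.5, -186.7, 53.0]
tcp_rot: [0.707, 0.708, 0.0, 0.0]
force: [0.2, 0.0, 1.1]
grip_width: 0.642
gripper_force: 20.0
```

Touching down (Fz +3.7). Open and rise.

jog_arm:
  deltas:
    - [0,0,0,0,0,0,0.5]
    - [0,0,0,0,0,0,1]
    - [0,0,0,0,0,0,1]
    - [0,0,0,0,0,0,1]
    - [0,0,-20,0,0,0,1]
    - [0,0,-60,0,0,0,1]
    - [0,0,-100,0,0,0,1]
    - [0,0,-150,0,0,0,1]
    - [0,0,-190,0,0,0,1]
    - [0,0,-190,0,0,0,1]
    - [0,0,-190,0,0,0,1]

```text
time_s: 9.2
tool_pos: [627.7, -186.8, 243.8]
tcp_rot: [0.707, 0.708, 0.0, 0.001]
force: [-1.0, 0.0, -0.9]
grip_width: 0.999
gripper_force: 0.0
```

jog_arm:
  deltas:
    - [12,-30,0,0,0,0,1]
    - [25,-70,0,0,0,0,1]
    - [40,-110,20,0,0,0,1]
    - [55,-145,60,0,0,0,1]
    - [65,-169.5,90,0,0,0,1]
    - [65,-169.5,113,0,0,0,1]
    - [65,-169.5,113,0,0,0,1]
    - [65,-169.5,113,0,0,0,1]

```text
time_s: 10.0
tool_pos: [457.7, -121.9, 128.7]
tcp_rot: [0.707, 0.708, -0.0, -0.001]
force: [0.1, 0.2, 0.5]
grip_width: 1.004
gripper_force: 0.0
```

jog_arm:
  deltas:
    - [0,0.5,25,0,0,0,1]
    - [0,0.5,50,0,0,0,1]
    - [0,0.5,66,0,0,0,1]
    - [0,0.5,72,0,0,0,1]
    - [0,0.5,72,0,0,0,1]
    - [0,0.5,72,0,0,0,0.2]
    - [0,0.5,72,0,0,0,-0.2]
    - [0,0.5,72,0,0,0,-0.5]
    - [0,0.5,72,0,0,0,-0.5]
    - [0,0.5,72,0,0,0,-0.5]
    - [0,0.5,72,0,0,0,-0.5]
    - [0,0.5,72,0,0,0,-0.5]
  grip_force: 20

```text
time_s: 11.2
tool_pos: [458.4, -122.0, 57.9]
tcp_rot: [0.707, 0.708, 0.0, 0.0]
force: [-0.9, -0.3, 5.9]
grip_width: 0.643
gripper_force: 20.0
```

jog_arm:
  deltas:
    - [0,0,-15,0,0,0,-0.5]
    - [0,0,-40,0,0,0,-0.5]
    - [5,15,-60,0,0,0,-0.5]
    - [15,50,-60,0,0,0,-0.5]
    - [25,90,-60,0,0,0,-0.5]
    - [29,125,-60,0,0,0,-0.5]
    - [29,160,-60,0,0,0,-0.5]
    - [29,175.5,-60,0,0,0,-0.5]
    - [29,175.5,-50,0,0,0,-0.5]
    - [29,175.5,-30,0,0,0,-0.5]
    - [29,175.5,-20,0,0,0,-0.5]
    - [29,175.5,-20,0,0,0,-0.5]

```text
time_s: 12.4
tool_pos: [630.5, -92.0, 74.7]
tcp_rot: [0.707, 0.707, -0.002, -0.003]
force: [-0.0, 0.0, -1.5]
grip_width: 0.639
gripper_force: 20.0
```

jog_arm:
  deltas:
    - [0,0,0,0,0,0,-0.5]
    - [0,0,0,0,0,0,-0.5]
    - [0,0,0,0,0,0,-0.5]
    - [0,0,0,0,0,0,-0.5]

```text
time_s: 12.8
tool_pos: [634.1, -92.8, 78.3]
tcp_rot: [0.707, 0.708, 0.0, 0.001]
force: [-0.4, -0.4, -1.9]
grip_width: 0.643
gripper_force: 20.0
```

jog_arm:
  deltas:
    - [0,0,2,0,0,0,-0.5]
    - [0,0,4,0,0,0,-0.5]
    - [0,0,5.5,0,0,0,-0.5]
    - [0,0,5.5,0,0,0,-0.5]
    - [0,0,5.5,0,0,0,-0.5]

```text
time_s: 13.3
tool_pos: [633.8, -92.6, 72.9]
tcp_rot: [0.707, 0.708, 0.0, 0.0]
force: [-2.0, 1.1, 5.9]
grip_width: 0.637
gripper_force: 20.0
```

jog_arm:
  deltas:
    - [0,0,0,0,0,0,0.5]
    - [0,0,0,0,0,0,1]
    - [0,0,0,0,0,0,1]
    - [0,0,0,0,0,0,1]
    - [0,0,-20,0,0,0,1]
    - [0,0,-60,0,0,0,1]
    - [0,0,-100,0,0,0,1]
    - [0,0,-140,0,0,0,1]
    - [0,0,-170,0,0,0,1]
    - [0,0,-170,0,0,0,1]
    - [0,0,-170,0,0,0,1]

```text
time_s: 14.4
tool_pos: [633.8, -92.7, 242.5]
tcp_rot: [0.707, 0.708, 0.0, 0.001]
force: [-0.3, 0.3, -0.1]
grip_width: 0.999
gripper_force: 0.0
```

jog_arm:
  deltas:
    - [35,-20,0,0,0,0,1]
    - [70,-50,0,0,0,0,1]
    - [105,-80,0,0,0,0,1]
    - [140,-105,20,0,0,0,1]
    - [175,-130,40,0,0,0,1]
    - [205,-150,70,0,0,0,1]
    - [214.5,-157,93,0,0,0,1]
    - [214.5,-157,93,0,0,0,1]
    - [214.5,-157,93,0,0,0,1]
    - [214.5,-157,93,0,0,0,1]

```text
time_s: 15.4
tool_pos: [478.1, 120.9, 149.5]
tcp_rot: [0.707, 0.707, 0.001, 0.001]
force: [-0.1, -0.2, 0.4]
grip_width: 1.003
gripper_force: 0.0
```

jog_arm:
  deltas:
    - [0.5,-1,25,0,0,0,1]
    - [0.5,-1,50,0,0,0,1]
    - [0.5,-1,62,0,0,0,1]
    - [0.5,-1,67,0,0,0,1]
    - [0.5,-1,67,0,0,0,1]
    - [0.5,-1,67,0,0,0,0.2]
    - [0.5,-1,67,0,0,0,-0.2]
    - [0.5,-1,67,0,0,0,-0.5]
    - [0.5,-1,67,0,0,0,-0.5]
    - [0.5,-1,67,0,0,0,-0.5]
    - [0.5,-1,67,0,0,0,-0.5]
    - [0.5,-1,67,0,0,0,-0.5]

```text
time_s: 16.6
tool_pos: [476.0, 122.2, 82.3]
tcp_rot: [0.707, 0.708, 0.0, 0.0]
force: [0.0, -0.5, 2.5]
grip_width: 0.638
gripper_force: 20.0
```

jog_arm:
  deltas:
    - [0,0,-15,0,0,0,-0.5]
    - [0,0,-40,0,0,0,-0.5]
    - [-10,12,-65,0,0,0,-0.5]
    - [-35,35,-65,0,0,0,-0.5]
    - [-60,62,-65,0,0,0,-0.5]
    - [-85,92,-65,0,0,0,-0.5]
    - [-105,122,-65,0,0,0,-0.5]
    - [-120,150,-65,0,0,0,-0.5]
    - [-125,164.5,-65,0,0,0,-0.5]
    - [-125,164.5,-65,0,0,0,-0.5]
    - [-125,164.5,-65,0,0,0,-0.5]
    - [-125,164.5,-65,0,0,0,-0.5]

```text
time_s: 17.8
tool_pos: [637.9, -1.7, 146.2]
tcp_rot: [0.706, 0.708, -0.001, -0.002]
force: [-1.3, 0.6, -2.2]
grip_width: 0.639
gripper_force: 20.0
```

jog_arm:
  deltas:
    - [0,0,15,0,0,0,-0.5]
    - [0,0,30,0,0,0,-0.5]
    - [0,0,40,0,0,0,-0.5]
    - [0,0,45,0,0,0,-0.5]
    - [0,0,45,0,0,0,-0.5]
    - [0,0,45,0,0,0,-0.5]

```text
time_s: 18.4
tool_pos: [640.4, -2.7, 102.0]
tcp_rot: [0.707, 0.708, 0.0, 0.0]
force: [0.2, 0.2, -3.4]
grip_width: 0.641
gripper_force: 20.0
```

jog_arm:
  deltas:
    - [0,0,2,0,0,0,-0.5]
    - [0,0,4,0,0,0,-0.5]
    - [0,0,5,0,0,0,-0.5]
    - [0,0,5,0,0,0,-0.5]
    - [0,0,5,0,0,0,-0.5]

```text
time_s: 18.9
tool_pos: [640.3, -2.7, 97.4]
tcp_rot: [0.707, 0.708, 0.0, 0.0]
force: [-0.2, 0.9, -0.6]
grip_width: 0.632
gripper_force: 20.0
```

jog_arm:
  deltas:
    - [0,0,0.5,0,0,0,-0.5]
    - [0,0,0.5,0,0,0,0.5]
    - [0,0,0.5,0,0,0,1]
    - [0,0,0.5,0,0,0,1]
    - [0,0,0.5,0,0,0,1]
    - [0,0,-20,0,0,0,1]
    - [0,0,-60,0,0,0,1]
    - [0,0,-100,0,0,0,1]
    - [0,0,-140,0,0,0,1]
    - [0,0,-160,0,0,0,1]
    - [0,0,-160,0,0,0,1]

```text
time_s: 20.0
tool_pos: [642.4, -3.0, 261.3]
tcp_rot: [0.707, 0.708, 0.003, 0.004]
force: [0.5, 0.5, -0.7]
grip_width: 0.995
gripper_force: 0.0
```

jog_arm:
  deltas:
    - [25,-30,-20,0,0,0,1]
    - [50,-60,-40,0,0,0,1]
    - [80,-95,-60,0,0,0,1]
    - [110,-130,-60,0,0,0,1]
    - [140,-165,-60,0,0,0,1]
    - [170,-195,-60,0,0,0,1]
    - [200,-220,-60,0,0,0,1]
    - [200,-220,-60,0,0,0,1]
    - [200,-220,-60,0,0,0,1]
    - [200,-220,-60,0,0,0,1]

```text
time_s: 21.0
tool_pos: [420.5, 196.5, 316.4]
tcp_rot: [0.707, 0.707, -0.0, 0.0]
force: [-0.3, -1.4, 0.8]
grip_width: 0.999
gripper_force: 0.0
```

```bash
python3 w.py w5
```

```text
[420.7 196.3 316.5] [[  1.   -0.    0.  419.7]
 [  0.    1.    0.3 267.3]
 [ -0.   -0.3   1.  460.4]
 [  0.    0.    0.    1. ]] 297.33144362894785
```

View pics/w5.png

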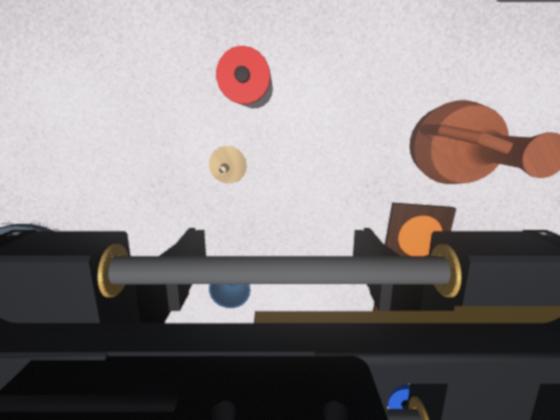

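The red lid is at (243,75), the funnel at (228,165) is clear of it, and the jebena belly is at (460,142).

Run:
```python
from h import *
import pickle
c=pickle.load(open('pics/w5.pkl','rb'));im=cv2.imread('pics/w5.png')[:,:,::-1].copy()
uv,a=lid(im,'red',(243,75),35);r=ray(c,uv);print(uv,a,onz(c,uv,129))
t=cv2.imread('pics/top0.png')[:,:,::-1].copy();u2,_=lid(t,'red',(142,276));print(tri([r,ray(calibration('top'),u2)]))
```

```text
[243.8  75.7] 2278.5 [382.8 311.2 129. ]
(array([380.2, 312.9, 120.8]), np.float64(1.7468905728196715))
```

jog_arm:
  deltas:
    - [30,-10,0,0,0,0,1]
    - [65,-22,10,0,0,0,1]
    - [95,-33,30,0,0,0,1]
    - [115,-38,65,0,0,0,1]
    - [115,-38,100,0,0,0,1]
    - [115,-38,130,0,0,0,1]
    - [115,-38,130,0,0,0,1]
    - [115,-38,130,0,0,0,1]
    - [115,-38,130,0,0,0,1]

```text
time_s: 21.95
tool_pos: [383.4, 312.1, 188.4]
tcp_rot: [0.707, 0.707, 0.001, 0.001]
force: [-1.0, 0.9, 0.7]
grip_width: 0.997
gripper_force: 0.0
```

jog_arm:
  deltas:
    - [-1,-0.5,25,0,0,0,1]
    - [-1,-0.5,50,0,0,0,1]
    - [-1,-0.5,70,0,0,0,1]
    - [-1,-0.5,81,0,0,0,1]
    - [-1,-0.5,81,0,0,0,1]
    - [-1,-0.5,81,0,0,0,0.2]
    - [-1,-0.5,81,0,0,0,-0.2]
    - [-1,-0.5,81,0,0,0,-0.5]
    - [-1,-0.5,81,0,0,0,-0.5]
    - [-1,-0.5,81,0,0,0,-0.5]
    - [-1,-0.5,81,0,0,0,-0.5]
    - [-1,-0.5,81,0,0,0,-0.5]

```text
time_s: 23.15
tool_pos: [381.8, 311.2, 106.4]
tcp_rot: [0.707, 0.708, 0.001, 0.0]
force: [1.4, 0.7, 2.8]
grip_width: 0.641
gripper_force: 20.0
```

jog_arm:
  deltas:
    - [0,0,-15,0,0,0,-0.5]
    - [0,0,-45,0,0,0,-0.5]
    - [0,0,-80,0,0,0,-0.5]
    - [-15,10,-90,0,0,0,-0.5]
    - [-45,30,-90,0,0,0,-0.5]
    - [-80,50,-90,0,0,0,-0.5]
    - [-115,70,-90,0,0,0,-0.5]
    - [-150,90,-90,0,0,0,-0.5]
    - [-185,115,-90,0,0,0,-0.5]
    - [-210,140,-90,0,0,0,-0.5]
    - [-224.5,150,-90,0,0,0,-0.5]
    - [-224.5,150,-90,0,0,0,-0.5]

```text
time_s: 24.35
tool_pos: [532.4, 84.8, 195.3]
tcp_rot: [0.708, 0.707, -0.0, -0.0]
force: [0.6, 0.4, -3.2]
grip_width: 0.64
gripper_force: 20.0
```

jog_arm:
  deltas:
    - [0,20,0,0,0,0,-0.5]
    - [0,50,0,0,0,0,-0.5]
    - [0,80,0,0,0,0,-0.5]
    - [0,105,0,0,0,0,-0.5]
    - [0,115,0,0,0,0,-0.5]
    - [0,115,0,0,0,0,-0.5]
    - [0,115,0,0,0,0,-0.5]
    - [0,115,0,0,0,0,-0.5]

```text
time_s: 25.15
tool_pos: [644.3, 87.4, 195.6]
tcp_rot: [0.706, 0.708, -0.001, -0.001]
force: [-0.1, 0.4, -3.4]
grip_width: 0.639
gripper_force: 20.0
```

jog_arm:
  deltas:
    - [0,0,20,0,0,0,-0.5]
    - [0,0,45,0,0,0,-0.5]
    - [0,0,60,0,0,0,-0.5]
    - [0,0,68,0,0,0,-0.5]
    - [0,0,68,0,0,0,-0.5]
    - [0,0,68,0,0,0,-0.5]
    - [0,0,68,0,0,0,-0.5]

```text
time_s: 25.85
tool_pos: [647.4, 86.9, 129.3]
tcp_rot: [0.707, 0.708, 0.001, 0.001]
force: [0.8, -0.0, -2.6]
grip_width: 0.641
gripper_force: 20.0
```

jog_arm:
  deltas:
    - [0,-0.5,3,0,0,0,-0.5]
    - [0,-0.5,6,0,0,0,-0.5]
    - [0,-0.5,7,0,0,0,-0.5]
    - [0,-0.5,8,0,0,0,-0.5]
    - [0,-0.5,8,0,0,0,-0.5]
    - [0,-0.5,8,0,0,0,-0.5]

```text
time_s: 26.45
tool_pos: [646.2, 86.7, 121.4]
tcp_rot: [0.707, 0.708, 0.0, 0.0]
force: [-2.3, -1.4, 5.6]
grip_width: 0.641
gripper_force: 20.0
```

Red is down. Open, rise and retreat.

jog_arm:
  deltas:
    - [0,0,0,0,0,0,0.5]
    - [0,0,0,0,0,0,1]
    - [0,0,0,0,0,0,1]
    - [0,0,0,0,0,0,1]
    - [0,0,0,0,0,0,1]
    - [0,0,-20,0,0,0,1]
    - [0,0,-55,0,0,0,1]
    - [0,0,-95,0,0,0,1]
    - [0,0,-135,0,0,0,1]
    - [0,0,-175,0,0,0,1]
    - [0,0,-210,0,0,0,1]
    - [0,0,-210,0,0,0,1]

```text
time_s: 27.65
tool_pos: [649.0, 86.9, 336.8]
tcp_rot: [0.706, 0.708, 0.004, 0.005]
force: [0.2, 0.0, 0.7]
grip_width: 0.996
gripper_force: 0.0
```

jog_arm:
  deltas:
    - [-30,-30,0,0,0,0,1]
    - [-60,-60,-20,0,0,0,1]
    - [-90,-90,-40,0,0,0,1]
    - [-120,-120,-60,0,0,0,1]
    - [-150,-150,-70,0,0,0,1]
    - [-180,-160,-70,0,0,0,1]
    - [-210,-160,-70,0,0,0,1]
    - [-240,-160,-70,0,0,0,1]
    - [-260,-160,-70,0,0,0,1]
    - [-260,-160,-70,0,0,0,1]
    - [-260,-160,-70,0,0,0,1]
    - [-260,-160,-70,0,0,0,1]

```text
time_s: 28.85
tool_pos: [486.2, -172.3, 399.6]
tcp_rot: [0.706, 0.708, 0.0, -0.001]
force: [1.0, -0.1, 0.8]
grip_width: 0.999
gripper_force: 0.0
```

```bash
python3 w.py w6
python3 - <<'E'
from h import *
for v in('top','side'): cv2.imwrite(f'pics/{v}1.png',camera(v)[:,:,::-1])
a=np.vstack([cv2.imread('pics/top1.png')[110:300,120:460],cv2.imread('pics/side1.png')[60:320,200:540][:, :]]);cv2.imwrite('pics/f.png',a)
E
```

```text
[ 486.3 -172.2  399.8] [[   1.    -0.     0.   485.3]
 [   0.     1.     0.3 -101.7]
 [  -0.    -0.3    1.   543.8]
 [   0.     0.     0.     1. ]] 297.33144362894785
```

View pics/w6.png

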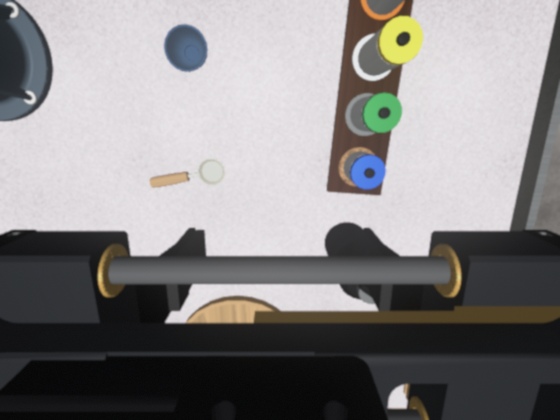

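View pics/f.png

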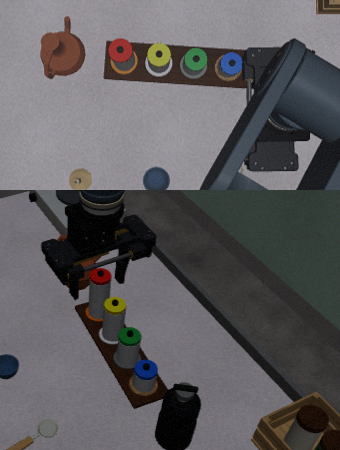

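All four cans stand on the row in order. The lids in the wrist view are at yellow (400,40), green (382,113) and blue (368,172), and red shows in the top view at about (240,159). Next I check the centring.

Run:
```python
from h import *
import pickle
c=pickle.load(open('pics/w6.pkl','rb'));im=cv2.imread('pics/w6.png')[:,:,::-1].copy();t=cv2.imread('pics/top1.png')[:,:,::-1].copy();ct=calibration('top')
T={'red':(646.7,86.6),'yellow':(640.6,-3.4),'green':(634,-93),'blue':(627.7,-182.8)}
W={'yellow':(400,40),'green':(382,113),'blue':(368,172)}
P={'red':(240,160),'yellow':(279,164),'green':(316,172),'blue':(351,174)}
Z={'red':144,'yellow':119,'green':94,'blue':69}
for n in T:
    if n in W: print(n,'wrist',onz(c,lid(im,n,W[n],32)[0],Z[n])[:2]-T[n])
    print(n,'top',onz(ct,lid(t,n,P[n],18)[0],Z[n])[:2]-T[n])
i0=cv2.imread('pics/top0.png').astype(int);d=np.abs(i0-cv2.imread('pics/top1.png').astype(int))[120:195,150:215].max(2);print('jebena diff',d.max(),(d>40).sum())
```

```text
red top [-3.4 -0.2]
yellow wrist [1.  1.6]
yellow top [-3.3  0.3]
green wrist [1.2 1.5]
green top [-3.6  1.5]
blue wrist [ 1.7 -0.3]
blue top [-3.5  0.2]
jebena diff 32 0
```

```bash
python3 -c "
from plant import ticket;print(ticket.job_done())"
```

```text
the job is handed in; nothing more can be done
None
```

I handed the job in at about 29 s: red, yellow, green and blue stand upright on their coasters, tallest nearest the jebena, centred to about 2 mm in my final measurement, and the jebena hasn't moved; the judge's verdict was not shown.

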